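# Set the long-spouted worktop tap half open

### The job

Two steel water taps stand on the worktop. Set the one with the long spout to half open: turn the handle on its top counter-clockwise, seen from above, until it points midway (45 degrees) between across the spout (shut) and in line with the spout (fully open), then let go. Leave the handle of the tap with the short spout as it is.

Things in the scene. Friction and masses are not known exactly. Their poses are not given: they have to be found in the camera images.
- long_tap: steel tap fixed to the worktop, the one with the long spout: a 28 mm radius flange, a thin pillar and a level valve barrel (top of its nut 103 mm above the worktop). Origin: centre of the flange on the worktop, under the handle's axis. Its -x axis points along the spout, whose outlet lies 105 mm from the axis, turned down, 45 mm above the worktop; the spout's top is 86 mm above the worktop. A small loose bowl 30 mm high stands under the outlet
- long_tap_grip (a point): centre of the long tap's dark butterfly handle, on its vertical turning axis, 131 mm above the worktop. The handle is a plain upright bar 64 mm long (its y axis), 12 mm thick (its x axis), 24 mm high (12 mm above and below this point), on a 10 mm thick stem with 16 mm of free height under the bar. Pinch it across the 12 mm thickness, over the axis, from above
- long_tap_handle (a joint): angle of that handle in rad: 0 = shut, bar across the spout; grows counter-clockwise seen from above; 0.785 = half open; 1.571 = fully open, bar in line with the spout; stops at 0 and 1.571. Starts shut or nearly shut (0 to 0.3). It turns against a light friction of about 0.05 N m and stays where it is left
- short_tap_tip (a point): one end of the handle of the other tap, which is the same in all but its spout (50 mm from the axis): the point at mid-height, 131 mm up, 30 mm from that handle's turning axis along the point's +y axis. That handle may start anywhere between shut and open and is to stay as it is
Not all that is in view belongs to the job. Leave any pink or red look-alike of the long_tap alone.

How it is judged:
By the outcome, as a careful person would: the job done as asked, in the order asked, and still so for the second after the job is handed in, with the robot touching nothing.
It also fails if it takes over 27 s, if anything falls off the work surface, if the arm or the gripper's body presses on something with over 40 N, if the wrist force passes 120 N, or if a joint passes its speed limit or range.

### The arm

A 7-joint arm with a two-finger parallel gripper is mounted at the origin on a cart in front of the work surface, level with it; the furniture and walls round the work are solid. World frame = base frame: x ahead of the robot, y to its left, z up, the work surface at z = 0. Lengths are in m, angles in rad, forces in N, time in s.
With the tool pointing down it reaches from about 0.425 to 1.025 m from the base axis. Payload 9.4 kg.
Tool frame: the origin (TCP) lies midway between the tips of the shut fingers; the grasp point (between the pads) lies 19 mm behind it; z points along the fingers, y is the line along which they close (so a half turn about z gives the same grasp; the last joint's range is limited). The gripper opens to 93 mm and grips with 3 to 60 N. Pads are 15 mm wide; open, the fingers measure 128 mm over their backs; the gripper's body (75 mm by 188 mm) begins 65 mm behind the grasp point.
Start: joints at [1.055, 0.599, -0.003, 1.599, 0.002, 0.943, -0.08], TCP at [0.308, -0.656, 0.219] pointing down, gripper open.
Joint ranges: [-2.57, 2.57], [-0.35, 1.97], [-1.29, 1.29], [0.11, 2.56], [-1.05, 4.19], [0.11, 1.86], [-2.63, 2.63]. Speed limits (rad/s): [2.22, 2.22, 3.01, 3.01, 3.14, 3.14, 3.14].

### API

Orientations are given as a unit quaternion [x, y, z, w].
In Python, from station import readout, viewer, arm gives the robot as it stands. The module is installed in compiled form; this text tells all that it offers.
- The arm moves only by the shell command python3 -m creep 'ROWS' [OPENING]. ROWS is JSON, a list of rows, each a list of 2 entries, a list of its own where there are three numbers: the shift along the world's x, y, z in cm, then the turn about the world's z in degrees. A call has 1 to 8 rows; each row shifts and turns the commanded pose from where the row before left it; what a row does not reach is not made up. A row lasts 1/8 s, in which the tool goes at most 62.5 mm and 10.7 degrees, less where a joint would pass 70% of its speed; a pose out of reach is approached as far as the arm can. A call is refused whole if a number of a shift passes 6.25 or a number of a turn 10.7, either way. A call with a gripper value outside its range is refused whole. OPENING is the opening, from 0 (shut) to 1 (fully open), set as the call begins (- or left out, the last holds). The fingers move at their own pace and stop on an object; the grip force is fixed at half the most. Time passes only in rows, so rows that do not move let the fingers close. It gives the time, the measured TCP pose, the force, the opening and the grip force at its end, in the units of the state.
- readout.observe(): the state, without advancing time (a new reading comes with each control period).
- viewer.grab_frame(name): name is "scene" or "top" or "wrist"; returns a dict with "img" (420x560x3 uint8, blue, green, red), "K" (3x3 intrinsics, pixels), "distortion" ([k1, k2, p1, p2, k3] as OpenCV has them; the pictures are not rectified), "rvec" (rotation vector, rad) and "tvec" (3), from world to camera coordinates, as OpenCV has them; the wrist camera has in their place "tool_from_camera" (4x4, takes a point from camera to tool coordinates, whose origin is the TCP and whose axes are the flange's). Camera axes: x right, y down, z forward; pixel columns grow to the right and rows downward; lengths in m; the calibration is good to about 2 mm. A picture is of the moment at which its call begins: read the wrist's pose just before it. There is no depth.
- arm.sign_off(): hands the job in; it is judged then, once.
The state is a dict: "time": time; "joint_positions": joint angles; "dq": joint speeds; "tau": joint torques, N m; "tcp_pos": TCP position; "orientation": TCP orientation; "contact_force": force on the tool from outside, world axes, zero at the start; "ft_torque": the same for the moment, N m; "grip_width": opening from 0.0 (shut) to 1.0 (fully open); "finger_force": force on a finger pad.
Only numpy, scipy, OpenCV 4.12 (cv2) and the standard library are available. Lean on these libraries where they do the work, as an engineer would, in place of code of your own. Each camera call takes 0.05 s, during which the arm holds its last target. There are 200 camera calls.

## Working session

There is one attempt and no reset: what is moved stays moved. The work goes in short steps, Python scripts to look and compute and a shell command to move; the robot and the scene stay as the last step left them, time stands still between calls to the robot, and variables do not carry over. Pictures are saved under pics/ and viewed, at most 10 in all, crops included, and the job is handed in when it is done.

```bash
mkdir -p pics
python3 - <<'E'
from station import readout, viewer
import cv2,pickle
s=readout.observe();print(s['time'],s['tcp_pos'],s['orientation'],s['grip_width'])
d={n:viewer.grab_frame(n) for n in("scene","top")}
pickle.dump(d,open('d.pkl','wb'))
for n in d:
  cv2.imwrite(f'pics/{n}.png',d[n]['img'])
E
```

```text
0.0 [ 0.30779231 -0.65586932  0.21775736] [ 9.76021148e-01  2.17674283e-01 -2.40753703e-04 -7.52855164e-04] 1.0030135415258228
```

View pics/scene.png

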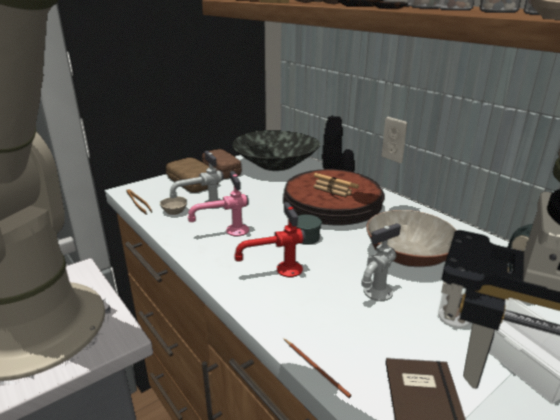

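View pics/top.png

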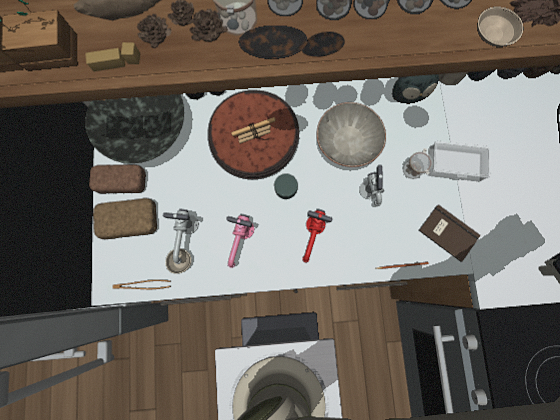

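The steel candidates are the tap at top(182,225), with a spout running down to a bowl at (179,260), and the tap at top(375,185), with a stubby spout. The pink (240,235) and red (315,230) taps are look-alikes. The left steel one fits, having a long spout and a bowl under its outlet. I'll confirm this in a crop of both views.

```bash
cat > h.py <<'E'
import numpy as np,cv2
def ray(f,uv):
    R=cv2.Rodrigues(np.array(f['rvec'],float))[0];t=np.array(f['tvec'],float).ravel()
    p=cv2.undistortPoints(np.array([[uv]],float),np.array(f['K']),np.array(f['distortion'])).ravel()
    return -R.T@t,R.T@np.array([*p,1.])
def onz(f,uv,z):
    o,d=ray(f,uv);return o+d*(z-o[2])/d[2]
def proj(f,P):
    return cv2.projectPoints(np.array([P],float),np.array(f['rvec'],float),np.array(f['tvec'],float),np.array(f['K']),np.array(f['distortion']))[0].ravel()
E
python3 - <<'E'
import pickle,cv2,numpy as np
from h import *
d=pickle.load(open('d.pkl','rb'))
t=d['top']['img'][195:275,140:240];s=d['scene']['img'][145:220,155:255]
a=cv2.resize(t,(500,400),interpolation=cv2.INTER_CUBIC)
b=cv2.resize(s,None,fx=3,fy=3,interpolation=cv2.INTER_CUBIC)
b=cv2.copyMakeBorder(b,0,400-b.shape[0],0,0,cv2.BORDER_CONSTANT)
cv2.imwrite('pics/crop.png',np.hstack([a,b]))
f=d['top']
print(onz(f,(182,213),.143),onz(f,(179,260),.0),onz(f,(240,218),.143),onz(f,(376,180),.143))
g=f['img'][195:235,150:215].astype(int)
m=(g.max(2)<75).astype(np.uint8)
n,l,st,c=cv2.connectedComponentsWithStats(m)
for i in range(1,n):
  if st[i,4]>30:
    ys,xs=np.where(l==i);pts=np.array([onz(f,(x+150,y+195),.143)[:2] for x,y in zip(xs,ys)])
    r=cv2.minAreaRect(pts.astype(np.float32)*1000)
    print(st[i],c[i]+[150,195],r,pts.mean(0))
E
```

```text
[0.49549048 0.19702917 0.143     ] [0.3929299  0.24492701 0.        ] [0.47106613 0.05442343 0.143     ] [ 0.53986347 -0.29322836  0.143     ]
[  0   4   7  35 141] [153.4893617  217.57446809] ((494.5681457519531, 268.85565185546875), (14.843759536743164, 86.06836700439453), 89.1768798828125) [0.48990528 0.26772272]
[14 20 28 13 82] [183.96341463 220.47560976] ((485.5791320800781, 203.9727020263672), (70.91878509521484, 28.4647216796875), 59.05841827392578) [0.47630272 0.19278663]
```

View pics/crop.png

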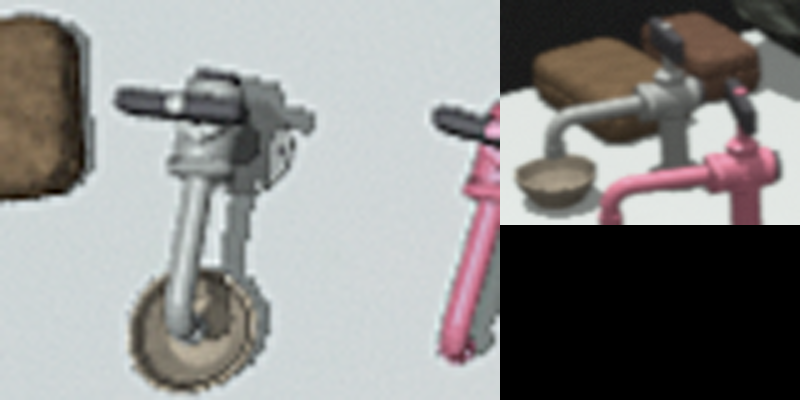

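The crop confirms it: a long grey spout runs to the bowl, and the dark bar spans crop (115,97) to (243,106), centred near top(176,215). It lies nearly across the spout.

Run:
```python
import pickle,cv2,numpy as np
from h import *
d=pickle.load(open('d.pkl','rb'));f=d['top']
c=lambda x,y:(x/5-.4+140,y/5-.4+195)
L=onz(f,c(116,98),.137);R=onz(f,c(243,106),.137);M=(L+R)/2
print(L,R,np.linalg.norm(L-R),M)
o=onz(f,c(183,325),.06);print('outlet',o,np.linalg.norm(o[:2]-M[:2]))
print('scene proj',proj(d['scene'],[M[0],M[1],.131]))
u=(L-R)[:2];w=(o-M)[:2];print('bar dir deg',np.degrees(np.arctan2(u[1],u[0])),'spout',np.degrees(np.arctan2(w[1],w[0])))
```

```text
[0.49764988 0.24635924 0.137     ] [0.48836709 0.1833326  0.137     ] 0.06370656708586342 [0.49300849 0.21484592 0.137     ]
outlet [0.38925244 0.23667652 0.06      ] 0.10602778889849622
scene proj [210.6656338  157.86093831]
bar dir deg 81.62150926467277 spout 168.11809646998523
```

```bash
python3 -m creep '[[[3,5,0.3],3.5],[[3,5,0.3],3.5],[[3,5,0.3],3.5],[[3,5,0.3],3.5],[[3,5,0.3],3.5],[[3,5,0.3],3.5],[[3,5,0.3],3.5],[[3,5,0.3],3.5]]' 1; python3 -m creep '[[[-0.7,5.9,0],3.5],[[-0.7,5.9,0],3.5],[[-0.7,5.9,0],3.5],[[-0.7,5.9,0],3.5],[[-0.7,5.9,0],3.5],[[-0.7,5.9,0],3.5],[[-0.7,5.9,0],3.5],[[0,0,0],0]]'
```

```text
time: 1.1
tcp_pos: [0.5486, -0.2546, 0.2426]
orientation: [0.894, 0.448, -0.0, -0.0]
contact_force: [0.6, -0.3, -0.6]
grip_width: 1.002
finger_force: 0.0
time: 2.1
tcp_pos: [0.4979, 0.1617, 0.2427]
orientation: [0.777, 0.63, 0.001, -0.001]
contact_force: [0.2, -0.5, 0.6]
grip_width: 1.0
finger_force: 0.0
```

```bash
python3 -m creep '[[[-0.5,5.3,-1],3.5],[[0,0,0],0],[[0,0,0],0]]'
python3 - <<'E'
from station import readout, viewer
import cv2,pickle
s=readout.observe();f=viewer.grab_frame("wrist");t=viewer.grab_frame("top")
print(s['tcp_pos'],s['joint_positions'],f['tool_from_camera'])
pickle.dump((s,f,t),open('w.pkl','wb'));cv2.imwrite('pics/w1.png',f['img'])
E
```

```text
time: 2.48
tcp_pos: [0.494, 0.2085, 0.2323]
orientation: [0.76, 0.65, -0.001, 0.0]
contact_force: [0.3, -2.0, -0.1]
grip_width: 1.002
finger_force: 0.0
[0.49404968 0.20851072 0.23229131] [-0.2157899   0.38126928 -0.38949069  1.99828204  0.19908468  0.79934141
 -0.87536611] [[ 5.42215922e-04 -9.62948373e-01 -2.69685255e-01  7.49083761e-02]
 [ 9.99999265e-01  2.29776285e-04  1.19010149e-03  8.51237599e-04]
 [-1.08403902e-03 -2.69685702e-01  9.62947790e-01 -1.65915452e-01]
 [ 0.00000000e+00  0.00000000e+00  0.00000000e+00  1.00000000e+00]]
```

View pics/w1.png

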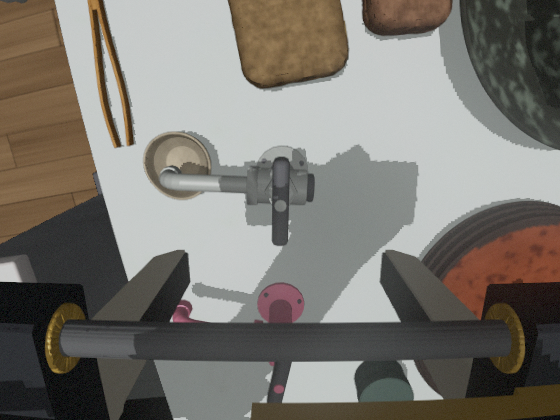

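The wrist view shows the handle as a dark bar from (282,158) to (280,243), with its axis dot at (280,206). The spout runs left to (168,180). The fingers straddle column 284, so alignment is good.

Run:
```python
import pickle,cv2,numpy as np
from scipy.spatial.transform import Rotation as Ro
s,f,t=pickle.load(open('w.pkl','rb'))
T=np.array(f['tool_from_camera']);Rw=Ro.from_quat(s['orientation']).as_matrix();p=np.array(s['tcp_pos'])
def on(uv,z):
    q=cv2.undistortPoints(np.array([[uv]],float),np.array(f['K']),np.array(f['distortion'])).ravel()
    d=Rw@T[:3,:3]@np.array([*q,1]);o=p+Rw@T[:3,3];return (o+d*(z-o[2])/d[2])[:2]
print('tooly',np.degrees(np.arctan2(Rw[1,1],Rw[0,1])))
g=f['img'][150:250,255:305].max(2)
m=cv2.morphologyEx((g<85).astype(np.uint8),cv2.MORPH_OPEN,np.ones((3,3)));n,l,st,c=cv2.connectedComponentsWithStats(m)
for i in range(1,n):
  if st[i,4]>60: print(st[i])
A=on((282.5,160),.143);B=on((280,243),.143);D=on((280,206),.143)
u=A-B;print('ends',A,B,np.linalg.norm(u),'mid',(A+B)/2,'dot',D,'bar',np.degrees(np.arctan2(u[1],u[0])))
# spout centreline: top at .086 -> centre of silhouette ~ .08
a=on((190,184),.08);b=on((245,185),.08);o=on((168,178),.06)
for w in (a-b,a-D,o-D): print('spout',np.degrees(np.arctan2(w[1],w[0])),np.linalg.norm(w))
x=f['img'][130:260,150:330];cv2.imwrite('pics/w2.png',cv2.resize(x,None,fx=4,fy=4,interpolation=cv2.INTER_CUBIC))
```

```text
tooly -8.91839011299964
[ 19   7  19  15 110]
[ 17  32  17  23 250]
[ 17  57  17  38 542]
ends [0.4998416  0.24750784] [0.48863575 0.18817689] 0.06037990185145289 mid [0.49423868 0.21784236] dot [0.49302573 0.21564039] bar 79.30452235678875
spout 169.9122093534735 0.04805673121163196
spout 168.92071886311808 0.07917395104365801
spout 168.55590652849088 0.10463406415943725
```

View pics/w2.png

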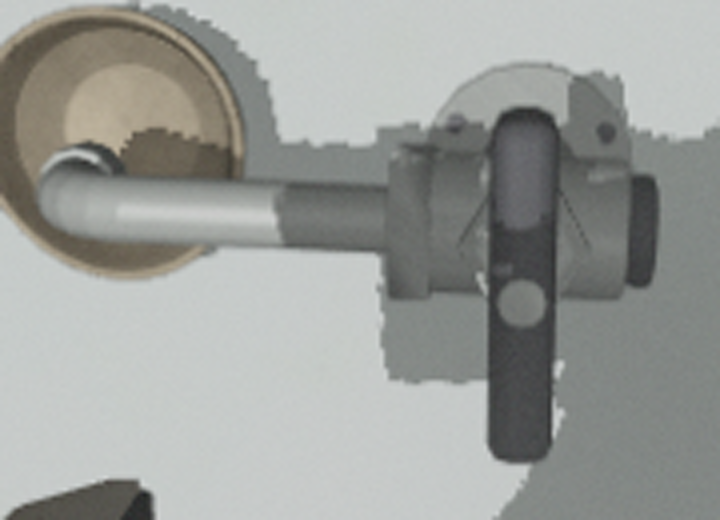

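Spout direction is about 168.8° and the bar about 80°, so the handle is almost shut. The handle's axis is at (0.493, 0.216), and both views agree. Half open puts the bar at about 123.8°.

```bash
python3 -m creep '[[[-0.1,0.7,0],0],[[0,0,-4],0],[[0,0,-4],0],[[0,0,-3.5],0],[[0,0,0],0],[[0,0,0],0]]' 1; python3 -m creep '[[[0,0,0],0],[[0,0,0],0],[[0,0,0],0],[[0,0,0],0],[[0,0,0],0],[[0,0,0],0]]' 0
```

```text
time: 3.32
tcp_pos: [0.4935, 0.217, 0.1187]
orientation: [0.76, 0.65, 0.0, 0.0]
contact_force: [0.0, 0.3, -0.1]
grip_width: 0.998
finger_force: 0.0
time: 4.08
tcp_pos: [0.493, 0.2167, 0.1176]
orientation: [0.76, 0.65, -0.0, -0.0]
contact_force: [0.1, -0.2, 0.6]
grip_width: 0.401
finger_force: 0.0
```

```bash
python3 -m creep '[[[0,0,0],0],[[0,0,0],0],[[0,0,0],0],[[0,0,0],0],[[0,0,0],0],[[0,0,0],0]]' 0
```

```text
time: 4.82
tcp_pos: [0.492, 0.2167, 0.1175]
orientation: [0.759, 0.651, -0.001, -0.0]
contact_force: [-4.5, 0.8, 3.2]
grip_width: 0.126
finger_force: 30.0
```

Gripped at 0.126 × 93 ≈ 12 mm, which matches the bar. Now the turn.

```bash
python3 -m creep '[[[0,0,0],5.3],[[0,0,0],5.3],[[0,0,0],5.3],[[0,0,0],5.3]]'; python3 -m creep '[[[0,0,0],5.3],[[0,0,0],5.3],[[0,0,0],5.3],[[0,0,0],5.5],[[0,0,0],0],[[0,0,0],0],[[0,0,0],0]]'
```

```text
time: 5.32
tcp_pos: [0.492, 0.2167, 0.1175]
orientation: [0.626, 0.78, -0.001, -0.0]
contact_force: [-6.5, 1.2, 2.8]
grip_width: 0.129
finger_force: 30.0
time: 6.2
tcp_pos: [0.4919, 0.2167, 0.1175]
orientation: [0.471, 0.882, -0.001, -0.001]
contact_force: [-7.0, 0.5, 4.0]
grip_width: 0.126
finger_force: 30.0
```

The tool is at 123.8°. Release, lift straight up and check.

```bash
python3 -m creep '[[[0,0,0],0],[[0,0,0],0],[[0,0,0],0],[[0,0,0],0],[[0,0,0],0],[[0,0,0],0],[[0,0,0],0],[[0,0,0],0]]' 1; python3 -m creep '[[[0,0,3],0],[[0,0,4],0],[[0,0,4],0],[[0,0,4],0],[[0,0,0],0],[[0,0,0],0]]'
python3 - <<'E'
from station import readout, viewer
import cv2,pickle
s=readout.observe();f=viewer.grab_frame("wrist")
print(s['tcp_pos'])
pickle.dump((s,f,0),open('w3.pkl','wb'));cv2.imwrite('pics/w3.png',f['img'])
E
```

```text
time: 7.2
tcp_pos: [0.493, 0.2167, 0.1176]
orientation: [0.471, 0.882, -0.0, 0.0]
contact_force: [-0.0, 0.5, 0.5]
grip_width: 0.94
finger_force: 0.0
time: 7.95
tcp_pos: [0.4928, 0.2162, 0.2671]
orientation: [0.472, 0.882, -0.0, 0.0]
contact_force: [-0.3, -0.3, -1.1]
grip_width: 0.996
finger_force: 0.0
[0.49276322 0.2162085  0.26709503]
```

View pics/w3.png

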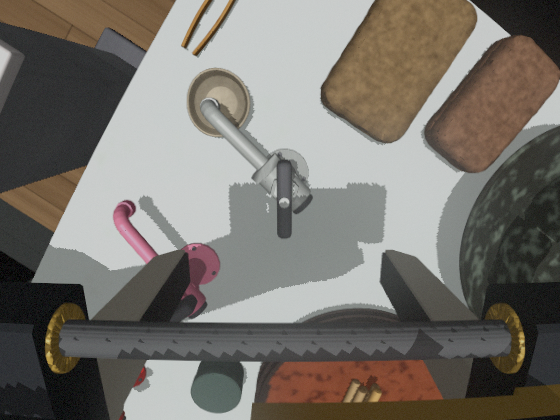

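The bar runs from (284,160) to (284,237) and the spout from (209,104) to (258,157), so the handle looks about 45° off the spout. I'll check that with rays.

Run:
```python
import pickle,cv2,numpy as np
from scipy.spatial.transform import Rotation as Ro
s,f,t=pickle.load(open('w3.pkl','rb'))
T=np.array(f['tool_from_camera']);Rw=Ro.from_quat(s['orientation']).as_matrix();p=np.array(s['tcp_pos'])
def on(uv,z):
    q=cv2.undistortPoints(np.array([[uv]],float),np.array(f['K']),np.array(f['distortion'])).ravel()
    d=Rw@T[:3,:3]@np.array([*q,1]);o=p+Rw@T[:3,3];return (o+d*(z-o[2])/d[2])[:2]
ang=lambda w:np.degrees(np.arctan2(w[1],w[0]))
bar=ang(on((284.5,162),.143)-on((284.5,236),.143));D=on((284.5,202),.143)
# spout centreline fit on bright grey pixels between bowl and barrel
g=f['img'].astype(int)
pts=[]
for y in range(112,150):
    row=g[y,205:265].max(1); pr=g[y,205:265]
    k=np.where((row<185)&(np.ptp(pr,axis=1)<16))[0]
    if len(k)>4 : pts.append((y,205+np.median(k),len(k)))
pts=np.array(pts);print(pts[::6])
pts=pts[(pts[:,0]>122)]
W=np.array([on((x,y),.079) for y,x,_ in pts]);v=cv2.fitLine(W.astype(np.float32),cv2.DIST_HUBER,0,.001,.01).ravel()
sp=ang(v[:2]*(-1 if v[0]>0 else 1));o=on((208.5,105),.07)
print('bar',bar,'axis',D,'spout fit',sp,'outlet-axis',ang(o-D),np.linalg.norm(o-D),'theta',90-(sp-bar),90-(ang(o-D)-bar))
```

```text
[[112.  215.5  22. ]
 [118.  221.5  24. ]
 [124.  229.5  26. ]
 [130.  234.   25. ]
 [136.  238.5  28. ]
 [142.  246.5  24. ]
 [148.  252.5  24. ]]
bar 123.75237384985468 axis [0.49333994 0.2167962 ] spout fit 167.98347 outlet-axis 167.14184307870113 0.1043664796103597 theta 45.768899118409365 46.61053077115355
```

The handle measures 45–46.5° and the gripper is clear of it, so I'm handing in.

```bash
python3 -c "from station import arm; print(arm.sign_off())"
```

```text
the job is handed in; nothing more can be done
None
```

The long-spout tap's handle is set to half open (measured at about 45–46.5°) and released. The short tap was not touched, and the job was handed in at about 8 s.

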